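# Clip a work lantern onto the sprung hanging rail

### The arm

A 6-joint arm with a two-finger parallel gripper is mounted at the origin on the work surface. World frame = base frame: x ahead of the robot, y to its left, z up, the work surface at z = 0. Lengths are in mm, angles in rad, forces in N, time in s.
With the tool pointing down it reaches from about 400 to 925 mm from the base axis. Payload 12.5 kg.
Tool frame: the origin (TCP) lies on the centre line of the jaws, within the pads' length; the fingertips stand 17 mm ahead of it and the grasp point (between the pads) lies 2 mm behind it; z points along the fingers, y is the line along which they close (so a half turn about z gives the same grasp; the last joint's range is limited). The gripper opens to 95 mm and grips with 3 to 60 N. Pads are 20 mm wide; open, the fingers measure 119 mm over their backs; the gripper's body (75 mm by 180 mm) begins 59 mm behind the grasp point.
Start: joints at [-1.328, 0.491, 1.559, -0, 1.092, -0.106], TCP at [213.629, -587.373, 231.661] pointing down, gripper open.
Joint ranges: [-3.1, 3.1], [-0.84, 2.19], [0.05, 2.79], [-1.13, 4.28], [0.06, 2.93], [-2.69, 2.69]. Speed limits (rad/s): [2.22, 2.22, 2.79, 3.14, 3.14, 3.14].

### API

Orientations are given as [roll, pitch, yaw] about the fixed x, y, z axes, in that order (R = Rz(yaw) Ry(pitch) Rx(roll)).
In Python, from cell import env gives the robot as it stands.
- The arm moves only by the tool drive_tool, never from a script. Its argument "deltas" is text: rows parted by semicolons, each of 4 numbers parted by spaces: the shift along the world's x, y, z normalised to -1 to 1, where 1 is 100 mm, then the turn about the world's z normalised to -1 to 1, where 1 is 180 degrees. A call has 1 to 10 rows; each row shifts and turns the commanded pose from where the row before left it; what a row does not reach is not made up. A row lasts 1/12 s, in which the tool goes at most 41.7 mm and 7.16 degrees, less where a joint would pass 70% of its speed; a pose out of reach is approached as far as the arm can. A call with a number of a shift or a turn outside -1 to 1 is refused whole. A call with a gripper value outside its range is refused whole. "gripper" is the closure, from 0 (fully open) to 1 (shut), set as the call begins (left out, the last holds). The fingers move at their own pace and stop on an object; the grip force is fixed at half the most. Time passes only in rows, so rows that do not move let the fingers close. It gives the time, the measured TCP pose, the force, the opening and the grip force at its end, in the units of the state.
- env.state(): the state, without advancing time (a new reading comes with each control period).
- env.read_camera(name): name is "side" or "top"; returns (picture, depth): 384x512x3 uint8, red, green, blue; 384x512 float32, mm along the optical axis (not along the pixel's ray), 0 where there is no reading.
- env.camera_params(name): a dict with "mtx" (3x3 intrinsics, pixels), "camera_from_world" (4x4, takes a point from world to camera coordinates). Camera axes: x right, y down, z forward; pixel columns grow to the right and rows downward; lengths in mm; the calibration is good to about 2 mm. A picture is of the moment at which its call begins. camera_params takes no time and is no camera call.
- env.job_done(): hands the job in; it is judged then, once.
The state is a dict: "t": time; "joints": joint angles; "qvel": joint speeds; "tau": joint torques, N m; "eef_pos": TCP position; "tcp_rot": TCP orientation; "ft_force": force on the tool from outside, world axes, zero at the start; "moment": the same for the moment, N m; "opening": opening from 0.0 (shut) to 1.0 (fully open); "grip_force": force on a finger pad.
Only numpy, scipy, OpenCV 4.12 (cv2) and the standard library are available. Lean on these libraries where they do the work, as an engineer would, in place of code of your own. Each camera call takes 0.05 s, during which the arm holds its last target. There are 200 camera calls.

### The job

Pick up the small work lantern by the orange tab on its snap hook and hang it on the bar of the sprung rail: push the hook down onto the bar, slowly and gently, until the brass gate flicks shut behind the bar. Then give it a light tug upwards, so that the closed gate is felt to catch on the bar, lower it back and let go, so that it hangs still from the bar. Never strain the rail, and leave the battery, dish, tape and screwdriver where they are.

Things in the scene. Friction and masses are not known exactly. Their poses are not given: they have to be found in the camera images.
- lantern: Loose LED work lantern, about 0.3 kg, upright at the start: round body 60 mm across, 85 mm high (black foot, white middle, orange cap); on top a snap hook of 10 mm round steel, mouth down, 218 mm high in all. Origin: centre of the underside, z up. The hook lies in the lantern's x-z plane, spine at x = -19 mm, up from the cap; nose at x = +15 mm.
- nose (a point): Lower end of the hook's nose, 119 mm above the underside, x = +15 mm in the lantern's frame. Between it and the cap is a gap 34 mm high (85 to 119 mm above the underside), open towards +x and closed by the spine at -x, by which a bar comes in sideways under the mouth. The mouth between spine and nose is 24 mm wide.
- grip (a point): Middle of the orange tab on top of the hook, where it is grasped, on the lantern's centre line, 197 mm above its underside. The tab is 14 mm thick along the lantern's y, 26 mm wide along its x and reaches from 170 to 218 mm above the underside. Axes as the lantern's.
- throat (a point): Where the bar's axis lies in the hook when the bar is fully home in its shallow inverted-V crook; on the lantern's centre line, 158 mm above the underside (39 mm below grip). Axes as the lantern's.
- gate (a joint): Angle of the brass gate, a sprung finger 24 mm long across the hook's mouth, 125 mm above the underside, hinged at the spine. 0 = shut and stopped (cannot open outwards), to 1.45 rad = swung up inside. A bar coming up from below pushes it open (firmly: up to 12 to 17 N with the rubbing) and it flicks shut once the bar is past its tip, just before home. Shut, it leaves the bar 25 mm of free travel up to the crook.
- rail_stand: Fixed stand of the sprung rail. Origin on the bench under the middle of the bar, z up; y runs along the bar to its free end (red disc 32 mm across at y = +85 mm). Steel post 14 mm thick, 253 mm high at y = -100 mm, on a 100 mm square foot, with a yellow sleeve 30 mm across that carries the bar. x is square to the bar and points roughly away from the robot.
- bar_mid (a point): Middle of the bar (10 mm round steel, level, along this point's y, clear from -80 to +80 mm), 235 mm above the bench. It rides on a damped spring: it gives way by a few cm under a push (and then meets a rigid stop 42 mm down or 15 mm up), so it ends lower than measured while the gate is being forced; fast motion adds force. It bears at most 25 N. Axes as the stand's.
- battery: Loose drone battery, grey with a black band, 70 x 45 x 60 mm high; origin at the centre of its underside. Leave it alone.
- dish: Loose steel dish, 90 mm across, 40 mm high; origin at the centre of its underside. Leave it alone.
- tape: Loose roll of black tape lying flat, 84 mm across, 19 mm high; origin at the centre of its underside. Leave it alone.
- driver: Loose screwdriver with a red handle lying on the bench; origin under its middle. Leave it alone.

How it is judged (in metres and radians):
On the way, in this order (a step that is already met when the one before it is completed fails the run):
1. the lantern is lifted clear of the bench, its underside more than 40 mm up (height (world z) of lantern above 0.04 m), for 0.1 s.
2. the bar has passed the gate and lies in the hook's crook, with the gate shut behind it (x of throat in the frame of bar_mid between -0.01 and 0.01 m and z of throat in the frame of bar_mid between -0.012 and 0.012 m and y of throat in the frame of bar_mid between -0.085 and 0.085 m and value of joint gate below 0.12 rad), for 0.1 s.
3. a tug upwards: the bar bears on the shut gate from inside with more than 1.5 N (z of throat in the frame of bar_mid between 0.016 and 0.034 m and value of joint gate below 0.12 rad and contact force between lantern and rail_stand above 1.5 N), for 0.1 s.
At the end, for the whole second after the job is handed in: The lantern hangs at rest from the bar: the bar lies home in the hook's crook (within 8 mm, and within 85 mm of the bar's middle along it), the gate is shut (under 0.12 rad), and the lantern hangs within 0.3 rad of upright (x of throat in the frame of bar_mid between -0.008 and 0.008 m and z of throat in the frame of bar_mid between -0.008 and 0.008 m and y of throat in the frame of bar_mid between -0.085 and 0.085 m and value of joint gate below 0.12 rad and angle between lantern's own z axis and vertical below 0.3 rad and linear speed of lantern below 0.06 m/s and angular speed of lantern below 0.6 rad/s); the robot touches nothing.
It fails at once if the lantern and the rail press on one another with more than 25 N (contact force between lantern and rail_stand above 25 N).
It fails at once if the robot itself presses on the rail or its stand with more than 8 N (contact force between any of the arm, the fingers and rail_stand above 8 N).
It fails at once if the battery, dish, tape or screwdriver is moved by more than 30 mm (distance of any of battery, dish, tape, driver from where it was at the start of the episode above 0.03 m).
It also fails if it takes over 70 s, if anything falls off the work surface, if the arm or the gripper's body presses on something with over 40 N, if the wrist force passes 120 N, or if a joint passes its speed limit or range.

## Working session

There is one attempt and no reset: what is moved stays moved. The work goes in short steps, Python scripts to look and compute and a tool call to move; the robot and the scene stay as the last step left them, time stands still between calls to the robot, and variables do not carry over. Pictures are saved under pics/ and viewed, at most 10 in all, crops included, and the job is handed in when it is done.

Besides the shell and the picture viewer there is one more tool, called after "Request:" by a JSON object that holds its "op" and its "data". drive_tool: Moves the arm, as the interface text tells. Its arguments: {"type":"object","properties":{"deltas":{"type":"string"},"gripper":{"type":"number"}},"required":["deltas"]}

```bash
mkdir -p pics
cat > h.py <<'E'
import numpy as np, cv2
from cell import env
def cam(n):
    p=env.camera_params(n); return np.array(p["mtx"]),np.array(p["camera_from_world"])
def pts(n,d):
    K,T=cam(n); v,u=np.mgrid[:d.shape[0],:d.shape[1]]
    P=np.stack([(u-K[0,2])/K[0,0]*d,(v-K[1,2])/K[1,1]*d,d],-1)
    W=(P-T[:3,3])@T[:3,:3]; W[d<=0]=np.nan; return W
def look(n,tag):
    im,d=env.read_camera(n); im=np.array(im); cv2.imwrite(f"pics/{tag}_{n}.png",im[...,::-1]); np.save(f"pics/{tag}_{n}.npy",d); return im,d,pts(n,d)
E
python3 - <<'E'
from h import *
for n in("top","side"):
    im,d,W=look(n,"a"); K,T=cam(n); print(n,K.round(1).tolist(),(-T[:3,:3].T@T[:3,3]).round(),T[:3,:3].round(2).tolist(),(d>0).mean())
a=cv2.imread("pics/a_top.png");b=cv2.imread("pics/a_side.png")
print(env.state())
E
```

```text
top [[358.6, 0.0, 257.5], [0.0, 358.6, 189.9], [0.0, 0.0, 1.0]] [ 441.   20. 1159.] [[0.02, -1.0, 0.0], [-0.99, -0.02, -0.14], [0.14, 0.0, -0.99]] 0.9962005615234375
side [[467.1, 0.0, 259.0], [0.0, 467.1, 186.1], [0.0, 0.0, 1.0]] [ 75. 828. 942.] [[-0.85, -0.53, -0.01], [-0.33, 0.53, -0.78], [0.42, -0.66, -0.63]] 0.995941162109375
{'t': 0.1, 'joints': array([-1.32762170e+00,  4.91478119e-01,  1.55939633e+00, -4.68446441e-06,
        1.09168849e+00, -1.05568259e-01]), 'qvel': array([-0.00059941, -0.00267488, -0.00253099, -0.00097415,  0.00113287,
       -0.00091316]), 'tau': array([ 3.57539117e-03, -6.13623190e+01, -2.58606255e+01,  6.93953061e-02,
        4.70158062e-02, -4.57403553e-05]), 'eef_pos': array([ 213.56355745, -587.16786134,  231.13062761]), 'tcp_rot': array([-3.14062734e+00, -9.81087744e-05,  3.48745002e-01]), 'ft_force': array([-0.00392307,  0.35167852, -0.62640871]), 'moment': array([-0.04704411,  0.00869801, -0.00712802]), 'grip_force': 0.0, 'opening': 1.0038475025862355}
```

View pics/a_top.png

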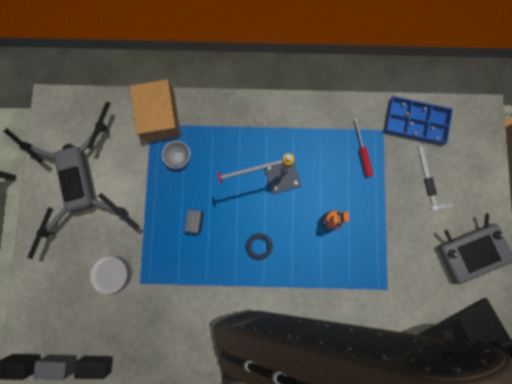

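View pics/a_side.png

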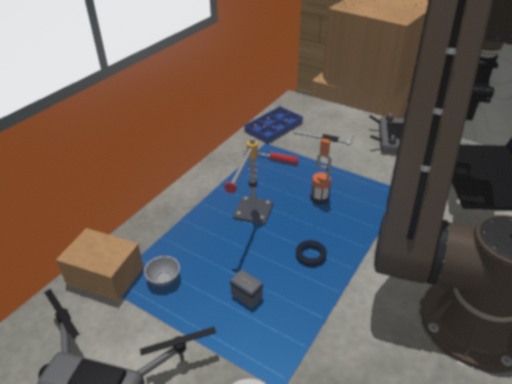

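The top view shows the red disc at (220,178), the sleeve at (289,159) and the lantern at about (335,219). In the side view the tab is at (325,147), the disc at (232,185) and the sleeve at (252,146).

Run:
```python
from h import *
big=[]
for n,c in(("top",(338,218)),("side",(323,170))):
    im=cv2.imread(f"pics/a_{n}.png"); W=pts(n,np.load(f"pics/a_{n}.npy")); hsv=cv2.cvtColor(im,cv2.COLOR_BGR2HSV)
    H,S,V=[hsv[...,i].astype(int) for i in range(3)]
    near=np.zeros(H.shape,bool); near[c[1]-40:c[1]+40,c[0]-30:c[0]+30]=1
    z=W[...,2]
    print(n,"body z")
    org=near&(H<18)&(S>130)&(V>80)
    for lo,hi in((60,100),(160,190),(190,203),(203,230)):
        m=org&(z>lo)&(z<hi); q=W[m]
        if len(q)>3: print(lo,hi,len(q),q.mean(0).round(1),q.min(0).round(),q.max(0).round())
    m=near&(z>95)&(z<165); q=W[m]; print("hook",len(q)); print(q[:40].round().tolist())
    red=((H<6)|(H>172))&(S>120)&(z>190)&(z<270); q=W[red&~near]; print("red",len(q),np.median(q,0).round(1) if len(q) else 0)
    yel=(H>18)&(H<35)&(S>100)&(z>200)&(z<290); q=W[yel]; print("yel",len(q),np.median(q,0).round(1),q.max(0).round(),q.min(0).round())
    bar=(z>225)&(z<250)&(W[...,0]>350)&(W[...,0]<700)&(abs(W[...,1])<250)&~yel&~red&~near; q=W[bar]; print("bar",len(q),q.mean(0).round(1),q.min(0).round(),q.max(0).round())
    l=cv2.fitLine(q[:,:2].astype(np.float32),cv2.DIST_HUBER,0,.01,.01).ravel(); print(l)
    x0,y0=c; big.append(cv2.resize(im[y0-40:y0+40,x0-40:x0+40],(390,390),interpolation=cv2.INTER_CUBIC))
cv2.imwrite("pics/b.png",np.hstack(big))
```

```text
top body z
60 100 100 [ 516.3 -202.3   84.7] [ 498. -217.   79.] [ 532. -184.   90.]
203 230 39 [ 509.  -208.7  216.6] [ 500. -216.  209.] [ 518. -204.  220.]
hook 54
[[531.0, -210.0, 165.0], [530.0, -207.0, 141.0], [528.0, -206.0, 159.0], [527.0, -205.0, 136.0], [526.0, -205.0, 150.0], [525.0, -205.0, 161.0], [525.0, -207.0, 164.0], [525.0, -206.0, 132.0], [524.0, -206.0, 146.0], [523.0, -206.0, 158.0], [522.0, -207.0, 126.0], [522.0, -208.0, 136.0], [521.0, -209.0, 143.0], [519.0, -209.0, 129.0], [516.0, -210.0, 129.0], [517.0, -213.0, 125.0], [513.0, -209.0, 129.0], [514.0, -213.0, 124.0], [511.0, -210.0, 125.0], [511.0, -213.0, 127.0], [508.0, -211.0, 123.0], [508.0, -213.0, 126.0], [505.0, -210.0, 127.0], [505.0, -213.0, 125.0], [502.0, -210.0, 126.0], [502.0, -213.0, 127.0], [499.0, -207.0, 125.0], [499.0, -210.0, 125.0], [499.0, -212.0, 128.0], [497.0, -207.0, 162.0], [496.0, -206.0, 129.0], [496.0, -209.0, 129.0], [496.0, -209.0, 143.0], [495.0, -207.0, 163.0], [495.0, -212.0, 165.0], [494.0, -208.0, 109.0], [493.0, -207.0, 127.0], [493.0, -208.0, 136.0], [493.0, -208.0, 147.
[... 953 characters left out ...]
 165.0], [491.0, -207.0, 164.0], [488.0, -208.0, 164.0], [525.0, -201.0, 151.0], [522.0, -201.0, 152.0], [521.0, -206.0, 150.0], [498.0, -211.0, 155.0], [492.0, -203.0, 162.0], [490.0, -205.0, 162.0], [487.0, -206.0, 163.0], [530.0, -205.0, 143.0], [525.0, -201.0, 148.0], [522.0, -202.0, 148.0], [522.0, -209.0, 144.0], [492.0, -204.0, 158.0], [489.0, -204.0, 160.0], [487.0, -206.0, 159.0], [529.0, -205.0, 140.0], [525.0, -202.0, 143.0], [522.0, -201.0, 145.0], [520.0, -204.0, 145.0]]
red 60 [599.9 127.6 240.8]
yel 75 [645.7 -44.6 244.3] [667. -37. 255.] [639. -64. 209.]
bar 232 [627.2  39.8 237.6] [587. -68. 225.] [668. 134. 249.]
[ 2.7158669e-01 -9.6241397e-01  6.2795282e+02  3.3925755e+01]
```

View pics/b.png

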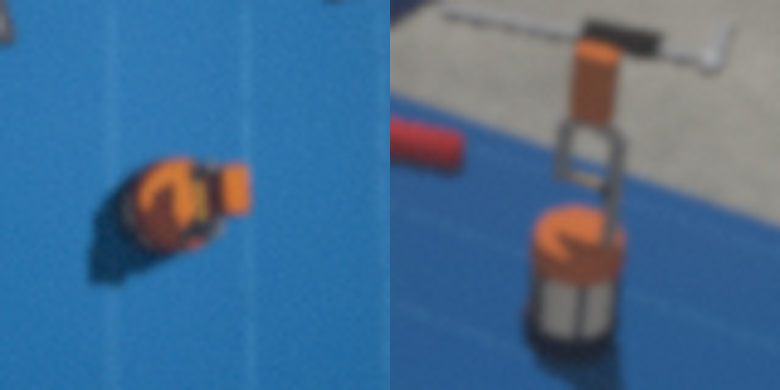

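Run:
```python
from h import *
for n in("top","side"):
    W=pts(n,np.load(f"pics/a_{n}.npy")).reshape(-1,3)
    for lo,hi in((100,168),(172,224),(212,224)):
        q=W[(W[:,2]>lo)&(W[:,2]<hi)&(abs(W[:,0]-509)<35)&(abs(W[:,1]+205)<20)]
        l=cv2.fitLine(q[:,:2].astype(np.float32),cv2.DIST_HUBER,0,.01,.01).ravel()
        r=cv2.minAreaRect(q[:,:2].astype(np.float32))
        print(n,lo,len(q),"yaw",np.arctan(l[1]/l[0]).round(3),l[2:].round(1),np.round(r[0],1),np.round(r[1],1),r[2])
```

```text
top 100 60 yaw 0.068 [ 504.9 -208.7] [ 508.9 -209.9] [43.3  8.3] 3.0174832344055176
top 172 91 yaw -0.083 [ 509.5 -206.2] [ 510.7 -209.7] [25.7 13.8] 0.9914255738258362
top 212 55 yaw 0.021 [ 512.  -210.4] [ 511.7 -210.2] [23.9 12.6] 1.0119248628616333
side 100 142 yaw 0.056 [ 503.2 -204.8] [ 507.9 -207.5] [44.3 17.6] 7.221000671386719
side 172 152 yaw 0.166 [ 508.8 -202.2] [ 509.  -203.7] [27.7 19.3] 4.4766130447387695
side 212 40 yaw 0.286 [ 510.7 -204.4] [ 508.6 -203.7] [26.9 19.1] 3.7306699752807617
```

Request:
{"op": "drive_tool", "data": {"deltas": "0.4 0.4 0.1 0;0.3 0.4 0.1 0;0.3 0.4 0.1 0;0.3 0.4 0.1 0;0.3 0.4 0.1 0;0.3 0.4 0 0;0.3 0.4 0 0;0.3 0.3 0 0;0.2 0.3 0 0;0.2 0.3 0 0", "gripper": 0}}

```text
t: 0.93
eef_pos: [461.1, -269.6, 271.4]
tcp_rot: [-3.141, 0.0, 0.349]
ft_force: [0.9, -0.9, -0.2]
opening: 1.003
grip_force: 0.0
```

Request:
{"op": "drive_tool", "data": {"deltas": "0 0 0 -0.035;0 0 0 -0.035;0 0 0 -0.025;0 0 0 0;0 0 0 0"}}

```text
t: 1.35
eef_pos: [460.1, -271.4, 271.4]
tcp_rot: [-3.141, 0.0, 0.053]
ft_force: [-0.7, -1.0, 0.2]
opening: 1.002
grip_force: 0.0
```

Request:
{"op": "drive_tool", "data": {"deltas": "0.25 0.32 0 0;0.25 0.32 0 0;0 0 0 0;0 0 0 0;0 0 -0.2 0;0 0 -0.2 0;0 0 -0.2 0;0 0 -0.16 0;0 0 0 0;0 0 0 0"}}

```text
t: 2.18
eef_pos: [509.6, -208.3, 195.4]
tcp_rot: [-3.141, 0.001, 0.05]
ft_force: [-0.2, -0.8, 0.9]
opening: 1.0
grip_force: 0.0
```

Run:
```python
from h import *
b=[]
im,_,_=look("top","c"); b.append(cv2.resize(im[170:270,290:390],(390,390),interpolation=2)[...,::-1])
im,_,_=look("side","c"); b.append(cv2.resize(im[110:210,270:370],(390,390),interpolation=2)[...,::-1])
cv2.imwrite("pics/c.png",np.hstack(b)); print(env.state()["eef_pos"])
```

```text
[ 510.28004157 -208.23917463  196.63175853]
```

View pics/c.png

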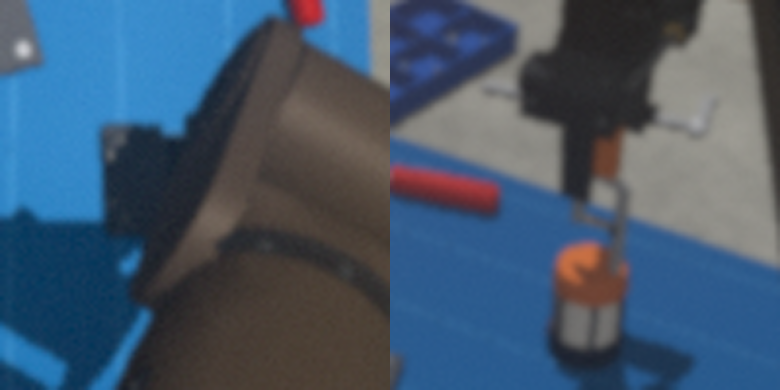

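The side crop shows the near finger at about (578,160) in front of the tab at (605,150), with the lantern still upright. I'll close the gripper now.

Request:
{"op": "drive_tool", "data": {"deltas": "0 0 0 0;0 0 0 0;0 0 0 0;0 0 0 0;0 0 0 0;0 0 0 0;0 0 0 0;0 0 0 0", "gripper": 1}}

```text
t: 2.95
eef_pos: [510.2, -207.5, 195.6]
tcp_rot: [3.141, -0.0, 0.05]
ft_force: [-0.3, 0.9, 0.2]
opening: 0.494
grip_force: 0.0
```

Request:
{"op": "drive_tool", "data": {"deltas": "0 0 0.1 0;0 0 0.2 0;0 0 0.2 0;0 0 0.2 0;0 0 0.2 0;0 0 0.2 0;0 0 0.2 0;0 0 0.1 0;0 0 0 0;0 0 0 0"}}

```text
t: 3.78
eef_pos: [510.0, -207.4, 335.5]
tcp_rot: [3.141, -0.0, 0.05]
ft_force: [0.1, -0.6, -1.2]
opening: 0.0
grip_force: 0.0
```

The fingers were still closing when I lifted, so the grasp missed. I'll look at what state that left.

Request:
{"op": "drive_tool", "data": {"deltas": "0 -0.4 0 0;0 -0.4 0 0;0 -0.4 0 0;0 -0.4 0 0;0 -0.4 0 0;0 0 0 0;0 0 0 0;0 0 0 0", "gripper": 0}}

```text
t: 4.45
eef_pos: [509.9, -407.0, 334.1]
tcp_rot: [-3.14, 0.002, 0.05]
ft_force: [0.4, 1.0, 0.0]
opening: 0.509
grip_force: 0.0
```

Run:
```python
from h import *
b=[]
im,_,_=look("top","d"); b.append(cv2.resize(im[170:270,290:390],(390,390),interpolation=2)[...,::-1])
im,_,_=look("side","d"); b.append(cv2.resize(im[110:210,270:370],(390,390),interpolation=2)[...,::-1])
cv2.imwrite("pics/d.png",np.hstack(b)); print(env.state()["eef_pos"])
for n in("top","side"):
    W=pts(n,np.load(f"pics/d_{n}.npy")).reshape(-1,3)
    for lo,hi in((75,92),(100,168),(172,224),(212,224)):
        q=W[(W[:,2]>lo)&(W[:,2]<hi)&(abs(W[:,0]-509)<45)&(abs(W[:,1]+205)<35)]
        if len(q)<4: continue
        l=cv2.fitLine(q[:,:2].astype(np.float32),cv2.DIST_HUBER,0,.01,.01).ravel()
        r=cv2.minAreaRect(q[:,:2].astype(np.float32))
        print(n,lo,len(q),"yaw",np.arctan(l[1]/l[0]).round(3),l[2:].round(1),np.round(r[0],1),np.round(r[1],1),r[2])
```

```text
[ 510.30177388 -406.24203238  335.21636028]
top 75 181 yaw -0.036 [ 511.  -201.6] [ 510.7 -202.7] [54.5 38.1] 1.616265892982483
top 100 61 yaw 0.054 [ 504.9 -208.9] [ 508.8 -209.6] [43.3  9.2] 4.518660545349121
top 172 92 yaw -0.019 [ 509.5 -206.1] [ 510.8 -210.1] [26.2 14.3] 0.5711331963539124
top 212 52 yaw -0.026 [ 509.4 -210.9] [ 511.8 -210.6] [23.9 14. ] 2.2145345211029053
side 75 187 yaw -0.891 [ 509.  -201.6] [ 509.6 -203.1] [53.3 54.8] 66.08698272705078
side 100 139 yaw 0.075 [ 503.8 -204.6] [ 507.4 -206. ] [43.9 15. ] 1.2221310138702393
side 172 151 yaw 0.16 [ 508.7 -201.8] [ 510.  -204.5] [27.6 18.8] 6.248304843902588
side 212 40 yaw -0.171 [ 509.  -205.1] [ 509.3 -205.9] [25.2 19.8] 25.273244857788086
```

View pics/d.png

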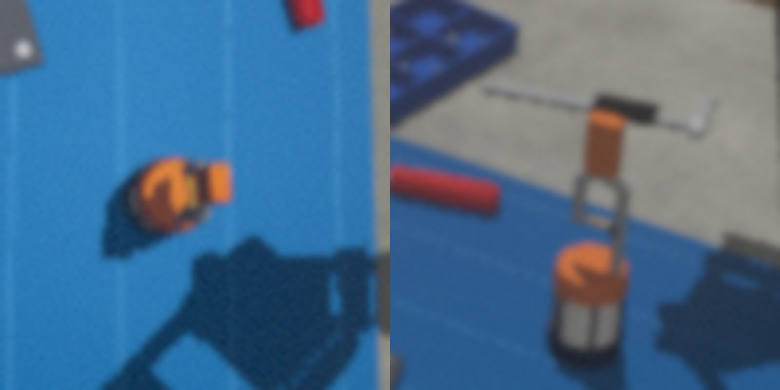

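The lantern hasn't moved. It is upright, with the tab at about (605,145) in the side crop and (220,183) in the top crop. I'll go back and give the fingers time to close fully.

Request:
{"op": "drive_tool", "data": {"deltas": "0 0.4 0 0;0 0.4 0 0;0 0.4 0 0;0 0.4 0 0;0 0.4 0 0;0 0 -0.2 0;0 0 -0.2 0;0 0 -0.2 0;0 0 0 0;0 0 0 0", "gripper": 0}}

```text
t: 5.38
eef_pos: [510.0, -206.5, 275.8]
tcp_rot: [-3.141, 0.001, 0.052]
ft_force: [0.1, 0.5, -0.1]
opening: 1.0
grip_force: 0.0
```

Request:
{"op": "drive_tool", "data": {"deltas": "0 0 -0.2 0;0 0 -0.2 0;0 0 -0.2 0;0 0 -0.2 0;0 0 0 0;0 0 0 0"}}

```text
t: 5.88
eef_pos: [510.5, -207.5, 196.5]
tcp_rot: [3.141, -0.0, 0.05]
ft_force: [1.2, 0.2, -0.3]
opening: 1.002
grip_force: 0.0
```

Request:
{"op": "drive_tool", "data": {"deltas": "0 0 0 0;0 0 0 0;0 0 0 0;0 0 0 0;0 0 0 0;0 0 0 0;0 0 0 0;0 0 0 0;0 0 0 0;0 0 0 0", "gripper": 1}}

```text
t: 6.72
eef_pos: [510.2, -207.5, 195.6]
tcp_rot: [3.142, 0.0, 0.05]
ft_force: [0.6, -0.2, 0.7]
opening: 0.356
grip_force: 0.0
```

Request:
{"op": "drive_tool", "data": {"deltas": "0 0 0 0;0 0 0 0;0 0 0 0;0 0 0 0;0 0 0 0;0 0 0 0;0 0 0 0;0 0 0 0"}}

```text
t: 7.38
eef_pos: [510.1, -207.4, 195.4]
tcp_rot: [-3.141, 0.0, 0.05]
ft_force: [0.5, 0.9, -3.3]
opening: 0.146
grip_force: 30.0
```

Request:
{"op": "drive_tool", "data": {"deltas": "0 0 0.05 0;0 0 0.15 0;0 0 0.25 0;0 0 0.25 0;0 0 0.25 0;0 0 0.25 0;0 0 0.15 0;0 0 0 0;0 0 0 0"}}

```text
t: 8.13
eef_pos: [510.0, -207.4, 330.8]
tcp_rot: [3.141, -0.001, 0.05]
ft_force: [0.1, 0.9, -3.5]
opening: 0.144
grip_force: 30.0
```

Request:
{"op": "drive_tool", "data": {"deltas": "0.05 0.2 0 0.025;0.05 0.25 0 0.025;0.05 0.25 0 0.023;0.05 0.25 0 0;0.05 0.3 0 0;0.05 0.3 0 0;0.05 0.3 0 0;0.05 0.25 0 0;0 0.2 0 0;0 0.03 0 0"}}

```text
t: 8.97
eef_pos: [549.6, 28.3, 328.8]
tcp_rot: [-3.14, 0.003, 0.282]
ft_force: [-0.4, 0.1, -2.8]
opening: 0.148
grip_force: 30.0
```

Request:
{"op": "drive_tool", "data": {"deltas": "0 0 0 0;0 0 0 0;0 0 0 0;0 0 0 0;0 0 0 0;0 0 0 0"}}

```text
t: 9.47
eef_pos: [550.1, 24.9, 330.6]
tcp_rot: [3.141, -0.0, 0.279]
ft_force: [-0.4, 0.2, -3.4]
opening: 0.144
grip_force: 30.0
```

Run:
```python
from h import *
s=env.state();e=s["eef_pos"]; print(e,s["tcp_rot"],s["ft_force"],s["grip_force"])
b=[]
for n in("top","side"):
    im,d,W=look(n,"e"); W=W.reshape(-1,3); K,T=cam(n)
    def px(p): q=K@(T[:3,:3]@p+T[:3,3]); return (q[:2]/q[2]).astype(int)
    u,v=px(np.array([e[0]+30,e[1],240])); u=max(u,60);v=max(v,60)
    b.append(cv2.resize(im[v-60:v+60,u-60:u+60],(400,400),interpolation=2)[...,::-1])
    y=np.array([-.28,.96]); x=np.array([.96,.28])
    rel=W[:,:2]-e[:2]; a=rel@x; c=rel@y
    for lo,hi in((205,225),(225,250),(250,270),(270,300)):
        m=(W[:,2]-e[2]+335>lo)&(W[:,2]-e[2]+335<hi)&(abs(a)<35)&(abs(c)<25)
        if m.sum()>3: print(n,lo,m.sum(),"a",np.percentile(a[m],[2,50,98]).round(1),"c",np.percentile(c[m],[2,50,98]).round(1))
    m=(W[:,2]>225)&(W[:,2]<250)&(W[:,0]>590)&(W[:,0]<650)&(W[:,1]>-30)&(W[:,1]<115); q=W[m]
    l=cv2.fitLine(q[:,:2].astype(np.float32),cv2.DIST_HUBER,0,.01,.01).ravel(); l[:2]*=-np.sign(l[0])
    print("bar",m.sum(),np.median(q[:,2]),q[:,2].max(),"yaw",np.arctan2(-l[0],l[1]),"x at y=43",l[2]+l[0]/l[1]*(43-l[3]))
cv2.imwrite("pics/e.png",np.hstack(b))
```

```text
[550.14943696  24.87358966 330.5993291 ] [ 3.14146138e+00 -1.18358098e-06  2.78755633e-01] [-0.38690949  0.16940862 -3.42466044] 29.998582005500793
top 205 46 a [-28.  -22.8 -14.2] c [-20.4  -2.7  18.1]
top 225 11 a [-25.1 -22.5 -15.6] c [-15.   -7.6   4.7]Traceback (most recent call last):
  File "<stdin>", line 15, in <module>
cv2.error: OpenCV(4.12.0) /io/opencv/modules/imgproc/src/linefit.cpp:50: error: (-215:Assertion failed) count > 0 in function 'fitLine2D_wods'
```

Run:
```python
from h import *
e=env.state()["eef_pos"]; n="side"
im,d,W=look(n,"f"); W=W.reshape(-1,3)
K,T=cam(n); q=K@(T[:3,:3]@np.array([580,35,240])+T[:3,3]); u,v=(q[:2]/q[2]).astype(int); print(u,v)
v0,u0=max(v-60,0),max(u-80,0)
cv2.imwrite("pics/f.png",cv2.resize(im[v0:v0+120,u0:u0+160],(800,600),interpolation=2)[...,::-1])
y=np.array([-.275,.961]); x=np.array([.961,.275])
rel=W[:,:2]-e[:2]; a=rel@x; c=rel@y
for lo,hi in((185,215),(222,250),(250,257),(260,285),(290,302)):
    m=(W[:,2]>lo)&(W[:,2]<hi)&(abs(a)<40)&(abs(c)<30)
    if m.sum()>3: print(n,lo,m.sum(),"a",np.percentile(a[m],[2,25,50,75,98]).round(1),"c",np.percentile(c[m],[2,50,98]).round(1))
m=(W[:,2]>225)&(W[:,2]<250)&(a>55)&(a<105)&(abs(c)<60); q=W[m]
l=cv2.fitLine(q[:,:2].astype(np.float32),cv2.DIST_HUBER,0,.01,.01).ravel()
print("bar",m.sum(),np.percentile(q[:,2],[5,50,95]),"yaw",np.arctan(-l[0]/l[1]),"a",np.percentile(a[m],[5,50,95]))
```

```text
257 169
side 185 180 a [-27.8 -19.3  -8.2   9.8  24.1] c [ 1.8 25.4 29.9]
side 222 44 a [-22.4 -20.4 -17.6 -14.2   7.9] c [-10.6   5.6  19.6]
side 250 11 a [-23.2 -20.8 -17.8 -14.2   9. ] c [2.4 5.6 9.1]
side 260 83 a [-23.6 -19.2  -6.5  13.3  19.5] c [0.3 5.7 9.4]
side 290 55 a [-22.9 -17.7  -6.1  13.1  19.3] c [-1.   5.3  9.7]
bar 118 [233.65515388 237.98948268 240.58952789] yaw 0.28848168 a [73.5437152  76.72294243 82.53329954]
```

View pics/f.png

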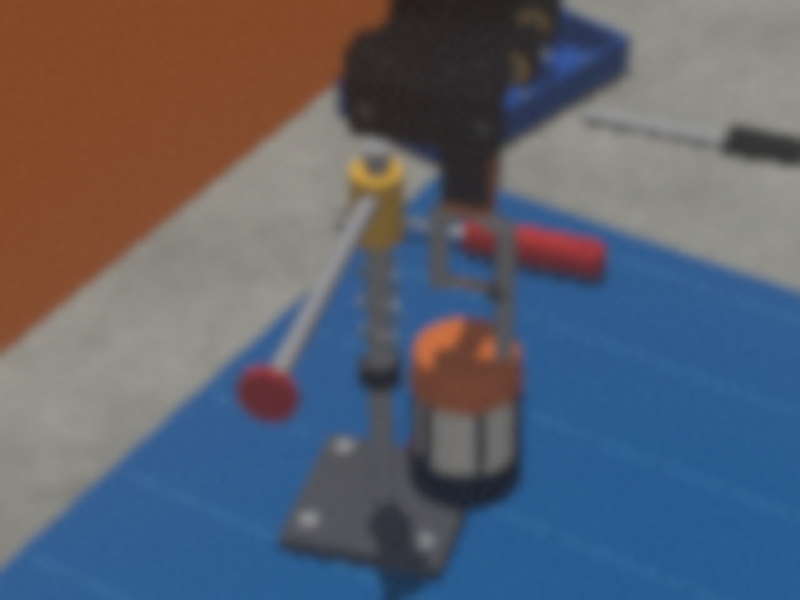

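The side crop shows the lantern hanging straight, with the spine at x of about 505 and the nose at about 438. The bar runs from (375,200) to (285,370), about 77 mm further along the stand's +x. Next I move it in under the mouth.

Request:
{"op": "drive_tool", "data": {"deltas": "0.05 0.01 0 0;0.09 0.03 0 0;0.1 0.03 0 0;0.12 0.03 0 0;0.12 0.03 0 0;0.1 0.03 0 0;0.08 0.03 0 0;0.05 0.02 0 0;0.03 0 0 0;0 0 0 0"}}

```text
t: 10.4
eef_pos: [624.6, 46.7, 330.3]
tcp_rot: [3.142, 0.0, 0.28]
ft_force: [-0.1, 0.4, -2.4]
opening: 0.146
grip_force: 30.0
```

Request:
{"op": "drive_tool", "data": {"deltas": "0 0 0 0;0 0 0 0;0 0 0 0"}}

```text
t: 10.65
eef_pos: [623.9, 46.4, 330.8]
tcp_rot: [3.141, -0.0, 0.279]
ft_force: [-0.5, -0.9, -3.5]
opening: 0.147
grip_force: 30.0
```

Run:
```python
from h import *
e=env.state()["eef_pos"]; print(e,env.state()["ft_force"]); n="side"
im,d,W=look(n,"g"); W=W.reshape(-1,3)
cv2.imwrite("pics/g.png",cv2.resize(im[109:229,177:337],(800,600),interpolation=2)[...,::-1])
y=np.array([-.275,.961]); x=np.array([.961,.275])
rel=W[:,:2]-e[:2]; a=rel@x; c=rel@y
m=(W[:,2]>225)&(W[:,2]<250)&(abs(a)<14)&(c>20)&(c<75); q=W[m]
print("bar",m.sum(),np.percentile(q[:,2],[5,50,95]),"a",np.percentile(a[m],[5,50,95]))
m=(W[:,2]>260)&(W[:,2]<300)&(abs(a)<40)&(abs(c)<15)
print("hook a",np.percentile(a[m],[2,50,98]))
```

```text
[623.86899039  46.39405705 330.83425242] [-0.49887883 -0.92642896 -3.53063905]
bar 51 [233.36848842 238.10066494 240.41245631] a [-2.86551816  0.23691349  5.23495384]
hook a [-23.2286393   -9.75140881  18.78971798]
```

View pics/g.png

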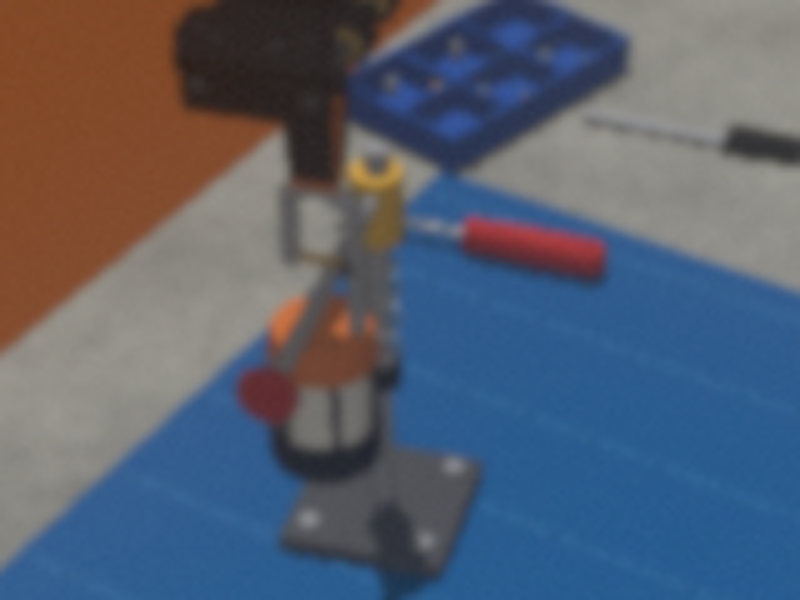

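The bar at about (310,320) now passes between the cap and the nose, centred under the mouth. I'll start pressing down slowly.

Request:
{"op": "drive_tool", "data": {"deltas": "0 0 -0.02 0;0 0 -0.02 0;0 0 -0.02 0;0 0 -0.02 0;0 0 -0.02 0;0 0 -0.02 0;0 0 -0.02 0;0 0 -0.01 0;0 0 -0.01 0;0 0 -0.01 0"}}

```text
t: 11.53
eef_pos: [624.2, 46.5, 313.6]
tcp_rot: [3.141, -0.0, 0.28]
ft_force: [-0.5, 0.3, -4.3]
opening: 0.146
grip_force: 30.0
```

Request:
{"op": "drive_tool", "data": {"deltas": "0 0 -0.01 0;0 0 -0.01 0;0 0 -0.01 0;0 0 -0.01 0;0 0 -0.01 0;0 0 -0.01 0;0 0 -0.01 0;0 0 -0.01 0;0 0 -0.01 0;0 0 -0.01 0"}}

```text
t: 12.37
eef_pos: [624.2, 46.5, 303.7]
tcp_rot: [3.141, -0.0, 0.28]
ft_force: [-0.7, -0.3, 0.8]
opening: 0.144
grip_force: 30.0
```

Request:
{"op": "drive_tool", "data": {"deltas": "0 0 -0.01 0;0 0 -0.01 0;0 0 -0.01 0;0 0 -0.01 0;0 0 -0.01 0;0 0 -0.01 0;0 0 -0.01 0;0 0 -0.01 0;0 0 -0.01 0;0 0 -0.01 0"}}

```text
t: 13.2
eef_pos: [624.2, 46.5, 293.6]
tcp_rot: [3.141, -0.0, 0.28]
ft_force: [-1.1, -0.6, 3.4]
opening: 0.145
grip_force: 30.0
```

Request:
{"op": "drive_tool", "data": {"deltas": "0 0 -0.01 0;0 0 -0.01 0;0 0 -0.01 0;0 0 -0.01 0;0 0 -0.01 0;0 0 -0.01 0;0 0 -0.01 0;0 0 -0.01 0;0 0 -0.01 0;0 0 -0.01 0"}}

```text
t: 14.03
eef_pos: [624.4, 46.6, 283.8]
tcp_rot: [3.141, -0.001, 0.28]
ft_force: [-0.0, 0.7, 5.5]
opening: 0.145
grip_force: 30.0
```

Request:
{"op": "drive_tool", "data": {"deltas": "0 0 -0.01 0;0 0 -0.01 0;0 0 -0.01 0;0 0 -0.01 0;0 0 -0.01 0;0 0 -0.01 0;0 0 -0.01 0;0 0 -0.01 0"}}

```text
t: 14.7
eef_pos: [624.7, 46.6, 276.3]
tcp_rot: [3.141, -0.002, 0.28]
ft_force: [0.2, 0.6, 8.7]
opening: 0.148
grip_force: 30.0
```

Request:
{"op": "drive_tool", "data": {"deltas": "0 0 -0.01 0;0 0 -0.01 0;0 0 -0.01 0;0 0 -0.01 0;0 0 -0.01 0;0 0 -0.01 0"}}

```text
t: 15.2
eef_pos: [624.5, 46.5, 270.4]
tcp_rot: [3.141, -0.002, 0.28]
ft_force: [-1.7, -0.0, 9.0]
opening: 0.144
grip_force: 30.0
```

```bash
cat > m.py <<'E'
from h import *
import sys
s=env.state(); e=s["eef_pos"]; print(e,s["ft_force"]); n="side"
im,d,W=look(n,sys.argv[1])
cv2.imwrite(f"pics/{sys.argv[1]}.png",cv2.resize(im[119:219,187:320],(798,600),interpolation=2)[...,::-1])
W=W.reshape(-1,3)
y=np.array([-.275,.961]); x=np.array([.961,.275])
rel=W[:,:2]-e[:2]; a=rel@x; c=rel@y
for lo,hi in((10,25),(25,40),(40,55),(55,70)):
    m=(W[:,2]>195)&(W[:,2]<250)&(abs(a)<12)&(c>lo)&(c<hi); q=W[m]
    if len(q): print("bar",lo,m.sum(),np.percentile(q[:,2],[5,50,95]).round(1),"a",np.percentile(a[m],[5,50,95]).round(1))
E
python3 m.py i
```

```text
[624.53531298  46.45841653 270.35796032] [-1.72648180e+00 -5.89329213e-03  8.97447161e+00]
bar 10 16 [203.7 208.7 246.4] a [-3.6 -1.3  3. ]
bar 25 14 [203.4 206.8 210.2] a [-2.8  0.7  5.3]
bar 40 19 [202.7 207.7 209. ] a [-3.8 -0.3  5.1]
bar 55 13 [203.9 207.8 210. ] a [-2.8 -0.7  4.3]
```

Request:
{"op": "drive_tool", "data": {"deltas": "0 0 -0.01 0;0 0 -0.01 0;0 0 -0.01 0;0 0 -0.01 0;0 0 -0.01 0;0 0 -0.01 0"}}

```text
t: 15.75
eef_pos: [623.9, 46.3, 264.0]
tcp_rot: [3.141, 0.0, 0.28]
ft_force: [-4.2, -2.3, 8.8]
opening: 0.149
grip_force: 30.0
```

Request:
{"op": "drive_tool", "data": {"deltas": "0 0 -0.01 0;0 0 -0.01 0;0 0 -0.01 0;0 0 -0.01 0;0 0 -0.01 0;0 0 -0.01 0"}}

```text
t: 16.25
eef_pos: [624.2, 46.6, 257.3]
tcp_rot: [-3.142, -0.0, 0.28]
ft_force: [-0.1, 0.1, 3.4]
opening: 0.148
grip_force: 30.0
```

```bash
python3 m.py j
```

```text
[624.21923789  46.55661745 257.28333519] [-0.11537138  0.14297742  3.36680519]
bar 10 44 [220.8 240.4 249.3] a [-10.2  -0.5   9.6]
bar 25 13 [218.9 223.  224.7] a [-3.   0.7  5.6]
bar 40 18 [219.6 223.1 226. ] a [-3.5 -0.8  3.5]
bar 55 14 [218.7 223.  225.2] a [-3.6 -1.2  3.9]
```

The gate flicked shut. The bar sprang back to the crook (axis about 220 mm, throat 220 mm) and the force dropped. Next I raise slowly for the tug.

Request:
{"op": "drive_tool", "data": {"deltas": "0 0 0 0;0 0 0 0;0 0 0 0;0 0 0.02 0;0 0 0.02 0;0 0 0.03 0;0 0 0.03 0;0 0 0.03 0;0 0 0.03 0;0 0 0.03 0"}}

```text
t: 17.13
eef_pos: [624.0, 46.5, 276.7]
tcp_rot: [-3.142, 0.001, 0.28]
ft_force: [-0.4, -1.5, -3.5]
opening: 0.145
grip_force: 30.0
```

Request:
{"op": "drive_tool", "data": {"deltas": "0 0 0.03 0;0 0 0.03 0;0 0 0.03 0;0 0 0.03 0;0 0 0.03 0;0 0 0.02 0;0 0 0.01 0;0 0 0.01 0"}}

```text
t: 17.8
eef_pos: [624.2, 46.5, 295.7]
tcp_rot: [3.141, -0.0, 0.28]
ft_force: [-0.8, -1.1, -3.4]
opening: 0.143
grip_force: 30.0
```

Request:
{"op": "drive_tool", "data": {"deltas": "0 0 0.01 0;0 0 0.01 0;0 0 0.01 0;0 0 0.01 0;0 0 0.01 0;0 0 0.01 0;0 0 0.01 0"}}

```text
t: 18.38
eef_pos: [624.1, 46.5, 302.5]
tcp_rot: [-3.142, 0.0, 0.28]
ft_force: [0.9, 0.0, -5.4]
opening: 0.138
grip_force: 30.0
```

```bash
python3 m.py k
```

```text
[624.1180862   46.49872149 302.51901238] [ 9.14423541e-01  1.47193025e-03 -5.39845348e+00]
bar 10 13 [240.4 241.7 244.4] a [-3.4 -0.1  4.1]
bar 25 15 [240.5 243.1 246.1] a [-3.4 -0.   5.8]
bar 40 17 [238.7 242.  244. ] a [-3.3  0.7  5.9]
bar 55 14 [238.9 243.1 245.4] a [-3.3 -0.2  3.9]
```

The gate has caught: the bar is lifted about 4.5 mm at about 2 N. I'll tug a little more and hold, then lower.

Request:
{"op": "drive_tool", "data": {"deltas": "0 0 0.01 0;0 0 0.01 0;0 0 0.01 0;0 0 0.01 0;0 0 0 0;0 0 0 0;0 0 0 0;0 0 0 0"}}

```text
t: 19.1
eef_pos: [624.1, 46.5, 306.5]
tcp_rot: [3.142, 0.0, 0.28]
ft_force: [-0.2, -0.6, -6.9]
opening: 0.148
grip_force: 30.0
```

```bash
python3 m.py l
```

```text
[624.12073093  46.48733681 306.54678921] [-0.24351895 -0.63046625 -6.91164367]
bar 10 42 [195.3 198.8 247.6] a [-8.9 -0.1  8.3]
bar 25 21 [195.4 244.  247. ] a [-8.5 -0.   4.7]
bar 40 13 [241.4 245.8 247.4] a [-3.2  0.1  4. ]
bar 55 16 [241.2 246.2 248.7] a [-3.1 -0.7  4.6]
```

Request:
{"op": "drive_tool", "data": {"deltas": "0 0 -0.03 0;0 0 -0.03 0;0 0 -0.03 0;0 0 -0.03 0;0 0 -0.03 0;0 0 -0.03 0;0 0 -0.03 0;0 0 -0.02 0;0 0 -0.02 0;0 0 -0.02 0"}}

```text
t: 19.98
eef_pos: [624.2, 46.5, 279.4]
tcp_rot: [3.141, -0.0, 0.28]
ft_force: [-0.1, 0.0, -3.4]
opening: 0.144
grip_force: 30.0
```

Request:
{"op": "drive_tool", "data": {"deltas": "0 0 -0.02 0;0 0 -0.02 0;0 0 -0.02 0;0 0 -0.02 0;0 0 -0.01 0;0 0 -0.01 0;0 0 0 0;0 0 0 0"}}

```text
t: 20.65
eef_pos: [624.2, 46.5, 269.7]
tcp_rot: [3.141, -0.0, 0.28]
ft_force: [-0.3, -0.7, -2.2]
opening: 0.148
grip_force: 30.0
```

Request:
{"op": "drive_tool", "data": {"deltas": "0 0 -0.01 0;0 0 -0.01 0;0 0 -0.01 0;0 0 -0.01 0;0 0 -0.01 0;0 0 -0.005 0;0 0 0 0;0 0 0 0;0 0 0 0"}}

```text
t: 21.4
eef_pos: [624.2, 46.5, 264.1]
tcp_rot: [3.141, -0.0, 0.28]
ft_force: [-0.0, 1.1, -0.0]
opening: 0.147
grip_force: 30.0
```

```bash
python3 m.py n
```

```text
[624.206744    46.52645173 264.1356366 ] [-0.02984166  1.10799544 -0.02829445]
bar 10 27 [226.  231.6 249.4] a [-7.4  0.   7.3]
bar 25 16 [227.1 229.8 231.7] a [-3.9  0.3  4.3]
bar 40 15 [227.1 230.1 231.6] a [-2.8 -0.1  5.5]
bar 55 15 [226.9 229.8 231.9] a [-3.2  0.1  4.4]
```

Request:
{"op": "drive_tool", "data": {"deltas": "0 0 0 0;0 0 0 0;0 0 0 0;0 0 0 0;0 0 0 0;0 0 0 0;0 0 0 0;0 0 0 0;0 0 0 0;0 0 0 0", "gripper": 0.55}}

```text
t: 22.28
eef_pos: [624.2, 46.5, 264.1]
tcp_rot: [3.141, -0.0, 0.28]
ft_force: [-0.0, 0.5, 0.4]
opening: 0.45
grip_force: 0.0
```

Request:
{"op": "drive_tool", "data": {"deltas": "0 0 0.05 0;0 0 0.1 0;0 0 0.1 0;0 0 0.2 0;0 0 0.3 0;0 0 0.3 0;0 0 0.2 0;0 0 0 0;0 0 0 0;0 0 0 0"}}

```text
t: 23.12
eef_pos: [623.9, 46.5, 388.9]
tcp_rot: [-3.142, 0.0, 0.28]
ft_force: [-0.7, -0.6, -0.3]
opening: 0.451
grip_force: 0.0
```

Request:
{"op": "drive_tool", "data": {"deltas": "0 0 0 0;0 0 0 0;0 0 0 0;0 0 0 0;0 0 0 0;0 0 0 0;0 0 0 0;0 0 0 0;0 0 0 0;0 0 0 0"}}

```text
t: 23.95
eef_pos: [624.1, 46.5, 389.1]
tcp_rot: [3.142, -0.0, 0.28]
ft_force: [0.3, 0.1, 0.1]
opening: 0.45
grip_force: 0.0
```

```bash
python3 m.py o; python3 m.py p|tail -3
```

```text
[624.14685183  46.50175672 389.13091278] [0.2767187  0.13216321 0.06134286]
bar 10 20 [225.5 231.  248.7] a [-7.8  0.2  8.5]
bar 25 15 [226.2 229.8 233.3] a [-2.3 -0.2  5.2]
bar 40 17 [225.9 230.1 233.8] a [-2.8  0.6  4.3]
bar 55 14 [227.  231.5 233.7] a [-2.3 -0.6  4. ]
bar 25 15 [227.  231.1 232.9] a [-3.  -0.4  4.7]
bar 40 15 [228.7 230.9 233.5] a [-2.9 -0.1  5.3]
bar 55 15 [228.3 231.  233.4] a [-3.7 -0.2  4.3]
```

View pics/p.png

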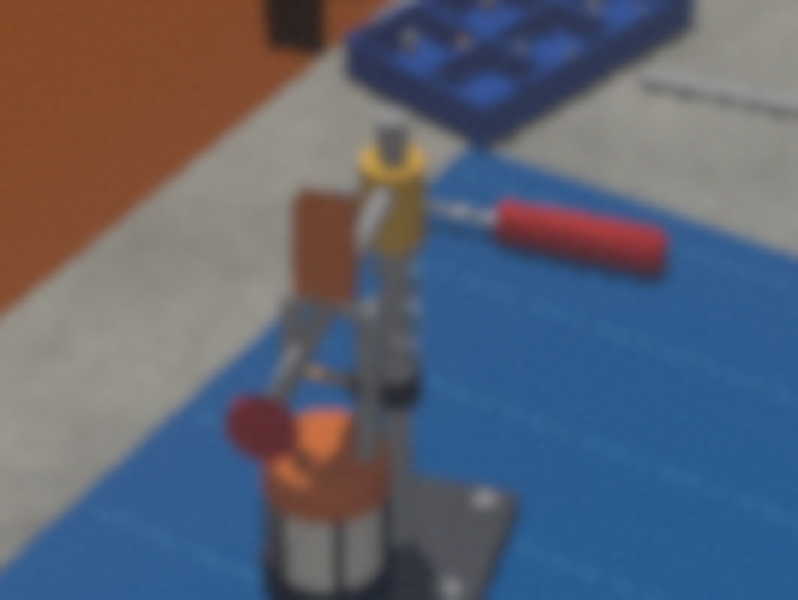

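The lantern hangs upright with the bar in the crook at about (325,305). The brass gate is shut beneath it at about (320,372), and the gripper is clear. I'll let it settle, then hand in.

Request:
{"op": "drive_tool", "data": {"deltas": "0 0 0 0;0 0 0 0;0 0 0 0;0 0 0 0;0 0 0 0;0 0 0 0;0 0 0 0;0 0 0 0;0 0 0 0;0 0 0 0"}}

```text
t: 24.88
eef_pos: [624.2, 46.5, 389.1]
tcp_rot: [3.142, 0.0, 0.28]
ft_force: [-0.1, -0.2, 1.2]
opening: 0.448
grip_force: 0.0
```

Request:
{"op": "drive_tool", "data": {"deltas": "0 0 0 0;0 0 0 0;0 0 0 0;0 0 0 0;0 0 0 0;0 0 0 0;0 0 0 0;0 0 0 0;0 0 0 0;0 0 0 0"}}

```text
t: 25.72
eef_pos: [624.2, 46.5, 389.1]
tcp_rot: [3.141, -0.0, 0.28]
ft_force: [0.6, 0.2, 0.6]
opening: 0.452
grip_force: 0.0
```

```bash
python3 -c "
from cell import env
print(env.job_done())"
```

```text
the job is handed in; nothing more can be done
None
```

The lantern hangs upright from the bar with the gate shut; I tugged it to about 3.5 N, released it and handed the job in at about 26 s (no verdict was returned), after a first grasp that closed too late and missed without moving the lantern.

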